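# Set out the seasonings round the flat tin

### The arm

A 6-joint arm with a two-finger parallel gripper is mounted at the origin on a cart in front of the work surface, level with it; the furniture and walls round the work are solid. World frame = base frame: x ahead of the robot, y to its left, z up, the work surface at z = 0. Lengths are in m, angles in degrees, forces in N, time in s.
With the tool pointing down it reaches from about 0.35 to 0.875 m from the base axis. Payload 4.2 kg.
Tool frame: the origin (TCP) lies on the centre line of the jaws, within the pads' length; the fingertips stand tip_reach ahead of it and the grasp point (between the pads) is the TCP (tip_reach is the distance from the TCP to the fingertips, in m); z points along the fingers, y is the line along which they close (so a half turn about z gives the same grasp; the last joint's range is limited). The gripper opens to 87 mm and grips with 3 to 60 N. Pads are 19 mm wide; open, the fingers measure 117 mm over their backs; the gripper's body (75 mm by 190 mm) begins 51 mm behind the grasp point.
Start: joints at [-58.064, 22.042, 0.453, 0, -68.411, -14.817], TCP at [0.184, -0.597, 0.242] pointing down, gripper open.
Joint ranges: [-179.83, 179.83], [-69.29, 118.12], [-61.27, 80.66], [-181.25, 117.63], [-171.15, -9.14], [-177.46, 177.46]. Speed limits (degrees/s): [159.86, 159.86, 180, 180, 180, 180].

### API

Orientations are given as a 3x3 rotation matrix whose columns are the frame's x, y, z axes.
In Python, from station import sense, capture, finish_job, tip_reach gives the robot as it stands.
- The arm moves only by the tool arm_command, never from a script. Its argument "deltas" is a list of rows, each a list of 7 numbers: the turn, a rotation vector about the tool's x, y, z in rad, then the shift along the tool's x, y, z in cm, then the closure, from -1 (fully open) to 1 (shut), so that 0 is half open. In form: [[rx, ry, rz, dx, dy, dz, hand], ...]. A call has 1 to 8 rows; each row is the pose to reach, as a shift and turn from the pose commanded when the call began, along the tool's axes at that moment; what a row does not reach only later rows make up. A row lasts 1/12 s, in which the tool goes at most 41.7 mm and 7.16 degrees, less where a joint would pass 70% of its speed; a pose out of reach is approached as far as the arm can. A call with a gripper value outside its range is refused whole. The fingers move at their own pace and stop on an object; the grip force is fixed at half the most. Time passes only in rows, so rows that repeat a pose let the fingers close. It gives the time, the measured TCP pose, the force, the opening and the grip force at its end, in the units of the state.
- sense(): the state, without advancing time (a new reading comes with each control period).
- capture(name): name is "scene" or "top" or "wrist"; returns a dict with "pixels" (420x560x3 uint8, blue, green, red), "fovy" (degrees; the focal length in pixels is half the picture's height over the tangent of half this angle, whatever the lens; pixels are square), "cx", "cy" (the principal point, pixels), "rvec" (rotation vector, rad) and "tvec" (3), from world to camera coordinates, as OpenCV has them. Camera axes: x right, y down, z forward; pixel columns grow to the right and rows downward; lengths in m; the calibration is good to about 2 mm. The wrist camera is an equidistant fisheye: a pixel r from the principal point sees the ray r / f radians off the axis. A picture is of the moment at which its call begins. There is no depth.
- finish_job(): hands the job in; it is judged then, once.
The state is a dict: "time_s": time; "joints": joint angles; "joint_velocities": joint speeds; "effort": joint torques, N m; "tcp_pos": TCP position; "ee_rot": TCP orientation; "wrist_force": force on the tool from outside, world axes, zero at the start; "moment": the same for the moment, N m; "gripper_width": opening from 0.0 (shut) to 1.0 (fully open); "gripper_force": force on a finger pad.
Only numpy, scipy, OpenCV 4.12 (cv2) and the standard library are available. Lean on these libraries where they do the work, as an engineer would, in place of code of your own. Each camera call takes 0.05 s, during which the arm holds its last target. There are 200 camera calls.

### The job

Set out the four seasonings from the worktop on the wooden board that covers part of the cold hob, where a flat teal tin and three coasters mark four corners of a rectangle: put the small blue and yellow tin centrally on top of the flat tin, the salt shaker on the coaster beside the flat tin (left or right of it along the board's long side), the yellow-lidded jar on the coaster straight in front of or behind the flat tin (across the board's short side), and the red-capped spice jar on the coaster diagonally opposite the flat tin. Stand each upright in the middle of its coaster, let go, and leave the red and white kitchen timer on the worktop where it stands.

Things in the scene. Friction and masses are not known exactly. Their poses are not given: they have to be found in the camera images.
- spice_jar_center (a point): Glass spice jar with a red cap and dark contents, 45 mm across (cap and body alike), 106 mm tall, standing on the worktop. The point is on its axis, half-way up (53 mm above its foot); z up. 0.09 to 0.14 kg.
- salt_shaker_center (a point): Salt shaker with a grey domed cap on a clear body with grey contents, 44 mm across, 90 mm tall (body 74 mm, cap above it 34 mm across), standing on the worktop. The point is on its axis, half-way up (45 mm above its foot); z up. 0.08 to 0.13 kg.
- yellow_jar_center (a point): Clear glass jar with a yellow lid and tan contents, 52 mm across at the lid, its body 47 mm, 75 mm tall, standing on the worktop. The point is on its axis, half-way up (37.5 mm above its foot); z up. 0.12 to 0.22 kg.
- small_tin_center (a point): Small food tin with a blue and white label and yellow rims, 57 mm across, 72 mm tall, standing on the worktop. The point is on its axis, half-way up (36 mm above its foot); z up. 0.13 to 0.23 kg.
- flat_tin: Flat food tin with a teal label round its side and a silver lid, 86 mm across, 40 mm tall, fixed on the wooden board at one of its four places; its top is 68 mm above the worktop. The origin is the centre of its underside, 28 mm above the worktop; turned with the board: x points away from the robot across the board's short side (before its turn), y to the left along its long side.
- green_coaster: Round green, 84 mm across: a coaster, 5 mm thick, lying fixed on the wooden board at one of its four places; its top is 33 mm above the worktop. The origin is the centre of its underside. x points away from the robot across the board's short side (before its turn), y to the left along its long side.
- slate_coaster: Square dark grey, 84 by 84 mm: a coaster, 5 mm thick, lying fixed on the wooden board at one of its four places; its top is 33 mm above the worktop. The origin is the centre of its underside. x points away from the robot across the board's short side (before its turn), y to the left along its long side.
- white_coaster: Round white with a thin blue ring, 84 mm across: a coaster, 5 mm thick, lying fixed on the wooden board at one of its four places; its top is 33 mm above the worktop. The origin is the centre of its underside. x points away from the robot across the board's short side (before its turn), y to the left along its long side.
- board: Wooden chopping board, 235 mm (x) by 340 mm (y), 22 mm thick, laid fixed on the cold black glass hob, whose surface is 6 mm above the worktop, turned by up to 0.2 rad. The origin is the centre of its underside. The four places lie at x = +-55 mm, y = +-80 mm in its frame; x points away from the robot across the board's short side (before its turn), y to the left along its long side.
- timer_center (a point): Wind-up kitchen timer with a white body and red top, 62 mm across, 48 mm tall, standing loose on the worktop among the seasonings; to be left where it is. The point is on its axis, half-way up (24 mm above its foot); z up. A wall cabinet hangs over the back of the worktop on this side (y below 0.07 m): its doors stand 0.62 m ahead of the robot base, its bar handles 0.58 m, its underside 0.51 m up; keep the wrist clear of it.
There are look-alikes about, which are no part of the job. What is shaped like the part that bears salt_shaker_center but orange or purple is not meant.

How it is judged:
By the outcome, as a careful person would: the job done as asked, in the order asked, and still so for the second after the job is handed in, with the robot touching nothing.
It also fails if it takes over 112 s, if anything falls off the work surface, if the arm or the gripper's body presses on something with over 40 N, if the wrist force passes 120 N, or if a joint passes its speed limit or range.

## Working session

There is one attempt and no reset: what is moved stays moved. The work goes in short steps, Python scripts to look and compute and a tool call to move; the robot and the scene stay as the last step left them, time stands still between calls to the robot, and variables do not carry over. Pictures are saved under pics/ and viewed, at most 14 in all, crops included, and the job is handed in when it is done.

Besides the shell and the picture viewer there is one more tool, called after "Call:" as name([rows], argument=value, ...), one row to a line, values as JSON. arm_command: Moves the arm, as the interface text tells. Its arguments: {"type":"object","properties":{"deltas":{"type":"array"}},"required":["deltas"]}

```bash
mkdir -p pics; ls
cat > h.py <<'E'
import numpy as np, cv2
from station import sense, capture, finish_job, tip_reach
def cam(c):
    R=cv2.Rodrigues(np.array(c["rvec"],float))[0]; t=np.array(c["tvec"],float).ravel()
    f=c["pixels"].shape[0]/2/np.tan(np.radians(c["fovy"])/2)
    return R,t,f
def ray(c,u,v,fish=False):
    R,t,f=cam(c); x=(u-c["cx"]);y=(v-c["cy"])
    if fish:
        r=np.hypot(x,y)+1e-9; th=r/f; d=np.array([x/r*np.sin(th),y/r*np.sin(th),np.cos(th)])
    else: d=np.array([x/f,y/f,1.])
    return -R.T@t, R.T@d
def onplane(c,u,v,z,fish=False):
    o,d=ray(c,u,v,fish); return o+d*(z-o[2])/d[2]
def proj(c,p,fish=False):
    R,t,f=cam(c); q=R@np.array(p)+t
    if fish:
        r=np.hypot(q[0],q[1])+1e-12; th=np.arctan2(r,q[2]); return c["cx"]+f*th*q[0]/r, c["cy"]+f*th*q[1]/r
    return c["cx"]+f*q[0]/q[2], c["cy"]+f*q[1]/q[2]
E
python3 - <<'E'
from h import *
import pickle
s=sense(); print(s["time_s"],s["tcp_pos"],np.round(s["ee_rot"],3),s["gripper_width"],tip_reach)
for n in ("scene","top","wrist"):
    c=capture(n); pickle.dump(c,open(n+".pkl","wb")); cv2.imwrite(f"pics/{n}0.png",c["pixels"])
    R,t,f=cam(c); print(n,-R.T@t,R[2],f,c["cx"],c["cy"])
E
```

```text
pics
0.0 [ 0.18382396 -0.59675102  0.24044564] [[-0.956 -0.294 -0.001]
 [-0.294  0.956  0.002]
 [ 0.     0.002 -1.   ]] 0.9994562975302034 0.019
scene [-0.63041464  0.03937848  1.17823279] [ 0.7010982  -0.01422121 -0.71292291] 511.63170313088284 275.3601077003929 213.32250267445758
top [0.38065486 0.02586859 1.14758963] [ 0.08650834  0.0049504  -0.99623883] 463.80916606853907 282.71989014627246 204.35398471088328
wrist [ 0.12012551 -0.61635219  0.38378839] [ 0.23062057  0.07312957 -0.97029182] 325.19226210127806 280.31670735394283 213.96685362566961
```

View pics/top0.png

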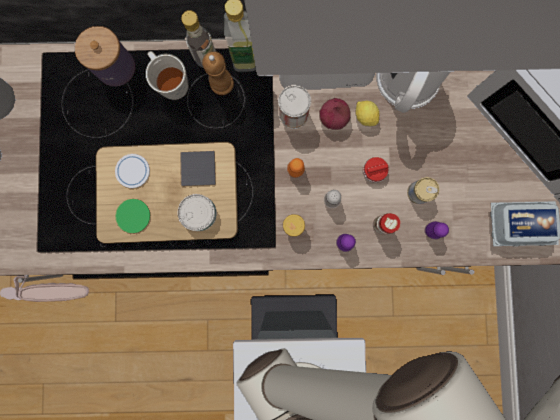

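View pics/scene0.png

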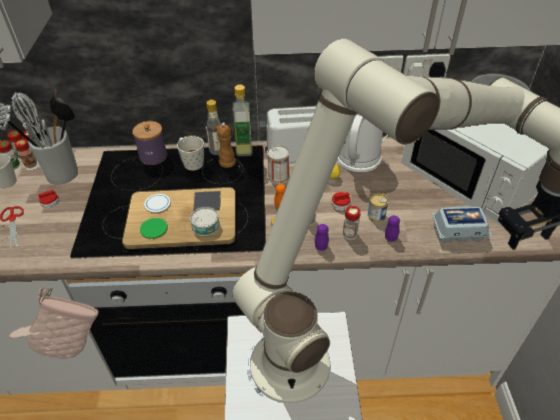

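The top view (up is +x, right is −y) shows these candidates:
- **Salt shaker:** grey dome (333,198). Look-alikes are orange (296,167) and purple (346,242) and (437,230).
- **Spice jar:** red cap (388,224). The timer (376,169) is also red.
- **Yellow-lidded jar:** (294,225). The lemon (368,113) is also yellow.
- **Small tin:** (427,189). The big tin (294,103) could be mistaken for it.
- **Board:** flat tin (197,212) front right, green coaster (133,216) front left, slate (198,169) rear right, white (132,171) rear left.

So salt goes to green, the yellow jar to slate and spice to white.

```bash
cat > m.py <<'E'
from h import *
import pickle
c=pickle.load(open("top.pkl","rb")); im=c["pixels"]; hsv=cv2.cvtColor(im,cv2.COLOR_BGR2HSV)
def blob(lo,hi,roi,hue2=None):
    m=cv2.inRange(hsv,lo,hi)
    if hue2: m|=cv2.inRange(hsv,*hue2)
    k=np.zeros_like(m); x0,y0,x1,y1=roi; k[y0:y1,x0:x1]=255; m&=k
    cs=max(cv2.findContours(m,cv2.RETR_EXTERNAL,cv2.CHAIN_APPROX_NONE)[0],key=cv2.contourArea)
    return cv2.minEnclosingCircle(cv2.convexHull(cs)), cs
S={"spice":((0,120,80),(8,255,255),(372,208,408,242),((172,120,80),(180,255,255)),.106),
"timer":((0,120,80),(8,255,255),(355,150,395,190),((172,120,80),(180,255,255)),.048),
"yellow":((15,110,100),(35,255,255),(275,205,315,245),None,.075),
"orange":((3,150,100),(14,255,255),(280,150,312,184),None,.085),
"purple1":((120,80,30),(160,255,255),(330,225,362,257),None,.085),
"purple2":((120,80,30),(160,255,255),(420,215,455,245),None,.085),
"tin":((15,60,80),(40,255,255),(405,170,445,208),None,.072),
"green":((45,100,40),(80,255,255),(105,190,160,240),None,.033)}
V=im.copy()
for n,(lo,hi,roi,h2,z) in S.items():
    (p,r),cs=blob(lo,hi,roi,h2); w=onplane(c,*p,z); print(n,np.round(p,1),round(r,1),np.round(w[:2],4)); cv2.circle(V,(int(p[0]),int(p[1])),int(r),(255,255,0),1)
for n,p,z in (("salt",(333.5,197.5),.088),("slate",(198,169),.033),("white",(132,171),.033),("flat",(197,212.5),.068),("bottle",(294,103),.12)):
    print(n,np.round(onplane(c,*p,z)[:2],4))
cv2.imwrite("pics/crop1.png",cv2.resize(V[140:260,270:470],None,fx=4,fy=4,interpolation=cv2.INTER_CUBIC))
cv2.imwrite("pics/crop2.png",cv2.resize(V[130:255,80:260],None,fx=4,fy=4,interpolation=cv2.INTER_CUBIC))
E
python3 m.py
```

```text
spice [389.3 222.6] 10.4 [ 0.4251 -0.2071]
timer [375.9 168.9] 12.1 [ 0.5567 -0.1933]
yellow [293.4 225. ] 11.2 [0.4254 0.0074]
orange [295. 167.] 9.5 [0.5591 0.001 ]
purple1 [345.8 242. ] 9.3 [ 0.3838 -0.111 ]
purple2 [436.5 229.5] 11.6 [ 0.4082 -0.3189]
tin [426.3 188.8] 12.7 [ 0.5035 -0.304 ]
green [132.7 215.5] 17.1 [0.4577 0.3937]
salt [ 0.4861 -0.0857]
slate [0.5679 0.2356]
white [0.5663 0.3964]
flat [0.4594 0.2318]
bottle [0.6999 0.0009]
```

View pics/crop1.png

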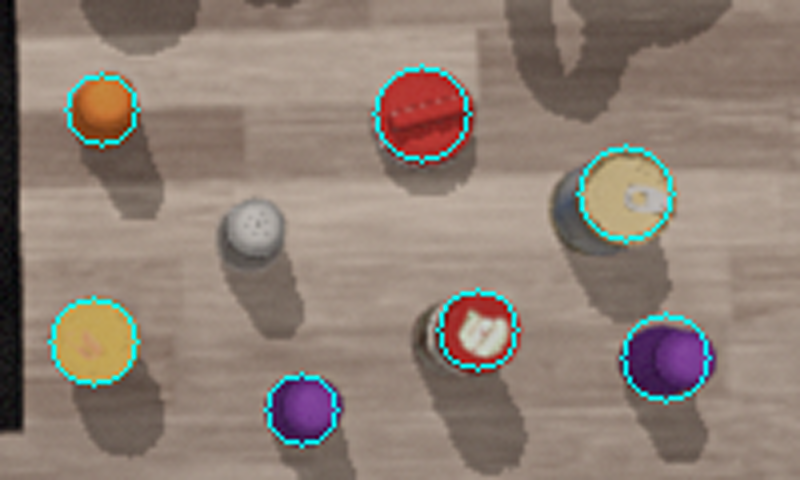

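View pics/crop2.png

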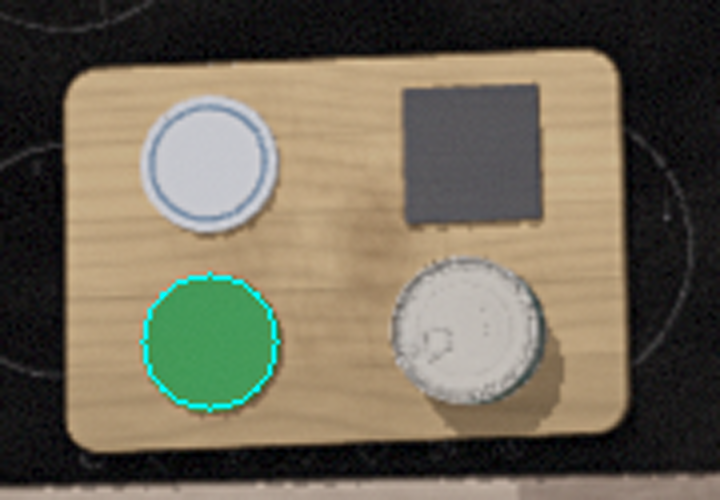

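Crop 1 confirms the choices:
- Salt grey dome at (333.5,197)
- Yellow lid at (293,225)
- Red spice cap with a white motif at (389,223)
- Blue and yellow tin at (426,189)
- Timer, a red dial with a ridge, at (376,169)

Crop 2 shows the board almost unturned (about 0.02 rad), with the flat tin front right. I'm moving above the small tin first.

Call:
arm_command([
  [0,0,0.3,-39.2,18.6,0,-1],
  [0,0,0.3,-39.2,18.6,0,-1],
  [0,0,0.3,-39.2,18.6,0,-1],
  [0,0,0.3,-39.2,18.6,0,-1],
  [0,0,0.3,-39.2,18.6,0,-1],
  [0,0,0.3,-39.2,18.6,0,-1],
  [0,0,0.3,-39.2,18.6,0,-1],
  [0,0,0.3,-39.2,18.6,0,-1],
])

```text
time_s: 0.82
tcp_pos: [0.427, -0.3738, 0.2415]
ee_rot: [[-1.0, 0.001, -0.0], [0.001, 1.0, 0.0], [0.0, 0.0, -1.0]]
wrist_force: [0.6, -0.2, -0.5]
gripper_width: 0.999
gripper_force: 0.0
```

```bash
cat >> h.py <<'E'
def go(x,y,z):
    s=sense(); R=np.array(s["ee_rot"]); d=R.T@(np.array([x,y,z])-s["tcp_pos"])*100
    yaw=np.arctan2(-R[1,0],-R[0,0])
    print("t",round(s["time_s"],2),"tcp",np.round(s["tcp_pos"],4),"z-axis",np.round(R[:,2],3),"yaw",round(yaw,3),"delta",np.round(d,2))
    return R
E
python3 -c "
from h import *
go(.5035,-.304,.24)"
```

```text
t 0.82 tcp [ 0.427  -0.3738  0.2415] z-axis [-0.  0. -1.] yaw -0.001 delta [-7.64  6.99  0.14]
```

Call:
arm_command([
  [0,0,0,-7.6,7.0,3,-1],
  [0,0,0,-7.6,7.0,3,-1],
  [0,0,0,-7.6,7.0,3,-1],
  [0,0,0,-7.6,7.0,3,-1],
  [0,0,0,-7.6,7.0,3,-1],
  [0,0,0,-7.6,7.0,3,-1],
])

```text
time_s: 1.32
tcp_pos: [0.5018, -0.3059, 0.2115]
ee_rot: [[-1.0, 0.001, -0.001], [0.001, 1.0, -0.0], [0.001, -0.0, -1.0]]
wrist_force: [-0.5, 0.1, -0.1]
gripper_width: 0.999
gripper_force: 0.0
```

```bash
cat > w.py <<'E'
from h import *
import sys,pickle
n=sys.argv[1]; P=[list(map(float,a.split(','))) for a in sys.argv[2:]]
c=capture("wrist"); pickle.dump(c,open("w.pkl","wb")); V=c["pixels"].copy()
for p in P:
    q=proj(c,p,True); print(p,np.round(q,1)); cv2.drawMarker(V,(int(round(q[0])),int(round(q[1]))),(255,0,255),0,9,1)
cv2.imwrite(f"pics/{n}.png",V)
E
python3 w.py w1 .5035,-.304,.072 .425,-.207,.106 .5567,-.1933,.048 .486,-.0857,.09
python3 -c "
from h import *
go(.5035,-.304,.06)"
```

```text
[0.5035, -0.304, 0.072] [282.3 211.8]
[0.425, -0.207, 0.106] [404.6 125.8]
[0.5567, -0.1933, 0.048] [387.5 255.7]
[0.486, -0.0857, 0.09] [503. 199.]
t 1.37 tcp [ 0.5015 -0.3063  0.2118] z-axis [ 0. -0. -1.] yaw -0.002 delta [-0.2   0.23 15.18]
```

View pics/w1.png

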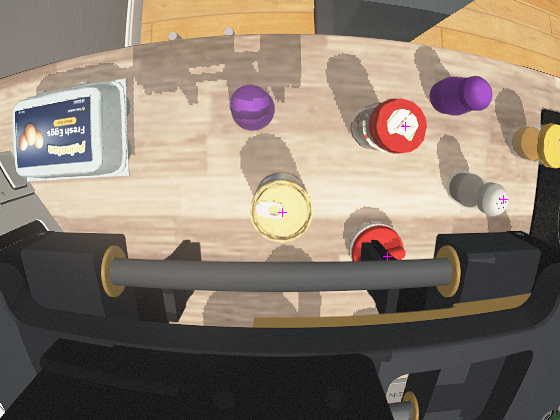

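The wrist view shows the tin lid at (281,209), about 2 mm from my mark. The spice cap is at (397,125) and the salt dome at (494,199), so I'll look at those again from close by. Descending and gripping.

Call:
arm_command([
  [0,0,0,-0.1,0.1,4,-1],
  [0,0,0,-0.1,0.1,8,-1],
  [0,0,0,-0.1,0.1,12,-1],
  [0,0,0,-0.1,0.1,15.2,-1],
  [0,0,0,-0.1,0.1,15.2,-1],
  [0,0,0,-0.1,0.1,15.2,1],
  [0,0,0,-0.1,0.1,15.2,1],
  [0,0,0,-0.1,0.1,15.2,1],
])

```text
time_s: 2.03
tcp_pos: [0.5048, -0.3058, 0.0626]
ee_rot: [[-1.0, 0.001, 0.005], [0.001, 1.0, -0.002], [-0.005, -0.002, -1.0]]
wrist_force: [-0.7, 0.5, -0.4]
gripper_width: 0.852
gripper_force: 0.0
```

Call:
arm_command([
  [0,0,0,0,0,0,1],
  [0,0,0,0,0,0,1],
  [0,0,0,0,0,0,1],
  [0,0,0,0,0,0,1],
])

```text
time_s: 2.37
tcp_pos: [0.5039, -0.3049, 0.0612]
ee_rot: [[-1.0, 0.001, 0.002], [0.001, 1.0, -0.001], [-0.002, -0.001, -1.0]]
wrist_force: [-1.0, 1.2, 7.3]
gripper_width: 0.651
gripper_force: 30.0
```

Call:
arm_command([
  [0,0,0,0,0,-2,1],
  [0,0,0,0,0,-6,1],
  [0,0,0,0,0,-10,1],
  [0,0,0,0,0,-14,1],
  [0,0,0,0.3,3,-14,1],
  [0,0,0,0.6,7,-14,1],
  [0,0,0,0.9,11,-14,1],
  [0,0,0,1.2,15,-14,1],
])

```text
time_s: 3.03
tcp_pos: [0.4903, -0.1532, 0.1993]
ee_rot: [[-1.0, 0.003, -0.0], [0.003, 1.0, 0.001], [0.0, 0.001, -1.0]]
wrist_force: [0.7, -0.2, -1.6]
gripper_width: 0.659
gripper_force: 30.0
```

Call:
arm_command([
  [0,0,0,0.2,4,0,1],
  [0,0,0,0.5,8,0,1],
  [0,0,0,0.8,12,0,1],
  [0,0,0,1.1,16,0,1],
  [0,0,0,1.5,20,0,1],
  [0,0,0,1.9,24,0,1],
  [0,0,0,2.2,28,0,1],
  [0,0,0,2.5,31,0,1],
])

```text
time_s: 3.7
tcp_pos: [0.4658, 0.1581, 0.1995]
ee_rot: [[-1.0, -0.001, -0.0], [-0.001, 1.0, 0.001], [0.0, 0.001, -1.0]]
wrist_force: [0.1, -0.3, -1.3]
gripper_width: 0.651
gripper_force: 30.0
```

```bash
python3 -c "
from h import *
go(.4595,.2334,.2)"
```

```text
t 3.7 tcp [0.4658 0.1581 0.1995] z-axis [-0.     0.001 -1.   ] yaw 0.001 delta [ 0.62  7.53 -0.05]
```

Call:
arm_command([
  [0,0,0,0.3,4,0,1],
  [0,0,0,0.6,7.5,0,1],
  [0,0,0,0.6,7.5,0,1],
  [0,0,0,0.6,7.5,0,1],
  [0,0,0,0.6,7.5,0,1],
])

```text
time_s: 4.12
tcp_pos: [0.4601, 0.2301, 0.199]
ee_rot: [[-1.0, 0.001, -0.001], [0.001, 1.0, -0.001], [0.001, -0.001, -1.0]]
wrist_force: [-0.1, -0.0, -1.6]
gripper_width: 0.65
gripper_force: 30.0
```

```bash
python3 w.py w2 .4595,.2334,.068 .4567,.3934,.033 .5695,.2354,.033 .5667,.3954,.033
python3 -c "
from h import *
go(.4595,.2334,.13)
s=sense(); print(s['tcp_pos'])"
```

```text
[0.4595, 0.2334, 0.068] [284.2 211.7]
[0.4567, 0.3934, 0.033] [435.7 201.5]
[0.5695, 0.2354, 0.033] [285.3 303.2]
[0.5667, 0.3954, 0.033] [424.  295.3]
t 4.17 tcp [0.4603 0.2295 0.1991] z-axis [-0.001 -0.001 -1.   ] yaw -0.002 delta [0.07 0.39 6.91]
[0.46027178 0.22954209 0.19913962]
```

View pics/w2.png

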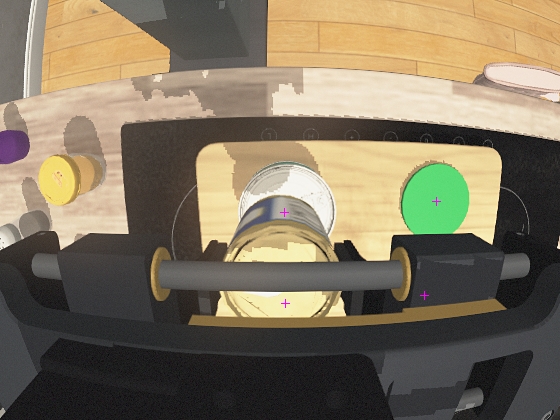

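The view shows the flat lid centred near (287,210), about 2 mm left of my mark, and green at (435,200) as predicted. I'm correcting y slightly and lowering.

Call:
arm_command([
  [0,0,0,0,0.45,2,1],
  [0,0,0,0,0.45,4,1],
  [0,0,0,0,0.45,5.5,1],
  [0,0,0,0,0.45,6.3,1],
  [0,0,0,0,0.45,6.6,1],
  [0,0,0,0,0.45,6.8,1],
  [0,0,0,0,0.45,6.9,1],
  [0,0,0,0,0.45,6.9,1],
])

```text
time_s: 4.83
tcp_pos: [0.4612, 0.235, 0.1313]
ee_rot: [[-1.0, 0.001, 0.001], [0.001, 1.0, 0.001], [-0.001, 0.001, -1.0]]
wrist_force: [1.1, -1.1, -0.8]
gripper_width: 0.652
gripper_force: 30.0
```

Call:
arm_command([
  [0,0,0,0.1,-0.1,0.1,1],
  [0,0,0,0.1,-0.1,0.2,1],
  [0,0,0,0.1,-0.1,0.2,1],
  [0,0,0,0.1,-0.1,0.2,1],
])

```text
time_s: 5.17
tcp_pos: [0.4598, 0.234, 0.1289]
ee_rot: [[-1.0, 0.001, 0.0], [0.001, 1.0, 0.0], [-0.0, 0.0, -1.0]]
wrist_force: [0.1, 0.3, -0.5]
gripper_width: 0.649
gripper_force: 30.0
```

Call:
arm_command([
  [0,0,0,0,0,0.1,1],
  [0,0,0,0,0,0.1,1],
  [0,0,0,0,0,0.1,1],
])

```text
time_s: 5.42
tcp_pos: [0.4598, 0.234, 0.1288]
ee_rot: [[-1.0, 0.001, 0.0], [0.001, 1.0, 0.0], [-0.0, 0.0, -1.0]]
wrist_force: [-3.6, -0.5, 6.3]
gripper_width: 0.651
gripper_force: 30.0
```

Contact felt (+6 N). Releasing, then lifting.

Call:
arm_command([
  [0,0,0,0,0,0,0.2],
  [0,0,0,0,0,0,-0.5],
  [0,0,0,0,0,0,-1],
  [0,0,0,0,0,0,-1],
  [0,0,0,0,0,0,-1],
  [0,0,0,0,0,0,-1],
])

```text
time_s: 5.92
tcp_pos: [0.4598, 0.2339, 0.1275]
ee_rot: [[-1.0, 0.001, -0.0], [0.001, 1.0, -0.0], [0.0, -0.0, -1.0]]
wrist_force: [-0.4, 0.1, 0.2]
gripper_width: 0.937
gripper_force: 0.0
```

Call:
arm_command([
  [0,0,0,0,0,-3,-1],
  [0,0,0,0,0,-7,-1],
  [0,0,0,0,0,-11,-1],
  [0,0,0,0,-4,-11,-1],
  [0,0,0,0,-8,-11,-1],
  [0,0,0,0,-12,-11,-1],
  [0,0,0,0,-16,-11,-1],
  [0,0,0,0,-20,-11,-1],
])

```text
time_s: 6.58
tcp_pos: [0.4591, 0.0323, 0.2378]
ee_rot: [[-1.0, 0.0, 0.001], [0.0, 1.0, 0.0], [-0.001, 0.0, -1.0]]
wrist_force: [1.0, -0.3, 0.8]
gripper_width: 1.002
gripper_force: 0.0
```

Run:
```python
from h import *
c=capture("top"); cv2.imwrite("pics/top1.png",c["pixels"])
cv2.imwrite("pics/crop3.png",cv2.resize(c["pixels"][130:255,80:340],None,fx=3,fy=3,interpolation=cv2.INTER_CUBIC))
print(proj(c,(.4595,.2340,.140)),proj(c,(.4595,.234,.068)))
go(.486,-.0857,.21)
```

```text
(np.float64(189.69203712334786), np.float64(210.18381983177062)) (np.float64(196.05711918531304), np.float64(212.46079864524614))
t 6.63 tcp [0.4579 0.0272 0.2376] z-axis [-0.002 -0.002 -1.   ] yaw -0.005 delta [ -2.88 -11.27   2.77]
```

View pics/crop3.png

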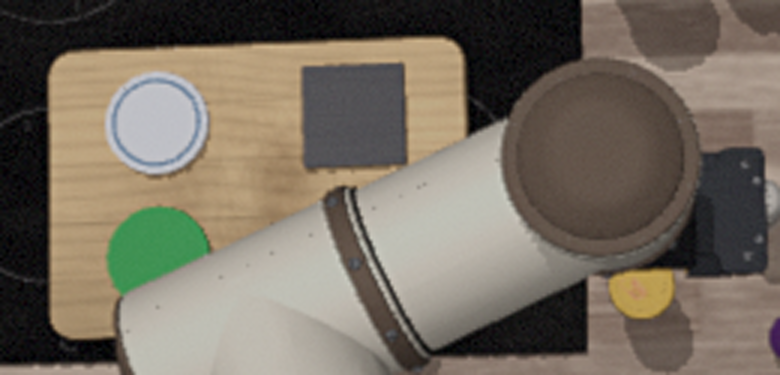

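The arm hides the flat tin from above, so I'll check it from the wrist camera during the next placing. On to the salt shaker.

Call:
arm_command([
  [0,0,0,-1,-4,1,-1],
  [0,0,0,-2,-8,2,-1],
  [0,0,0,-2.9,-11.3,2.8,-1],
  [0,0,0,-2.9,-11.3,2.8,-1],
  [0,0,0,-2.9,-11.3,2.8,-1],
  [0,0,0,-2.9,-11.3,2.8,-1],
])

```text
time_s: 7.13
tcp_pos: [0.4884, -0.0792, 0.2094]
ee_rot: [[-1.0, 0.002, -0.0], [0.002, 1.0, -0.0], [0.0, -0.0, -1.0]]
wrist_force: [-0.8, 0.7, 0.1]
gripper_width: 1.0
gripper_force: 0.0
```

```bash
python3 w.py w3 .486,-.0857,.09 .425,-.207,.106 .4254,.0074,.075
python3 - <<'E'
from h import *
import pickle
c=pickle.load(open("w.pkl","rb")); go(.486,-.0857,.06)
hsv=cv2.cvtColor(c["pixels"],cv2.COLOR_BGR2HSV)
cv2.imwrite("pics/crop4.png",cv2.resize(cv2.imread("pics/w3.png")[60:260,140:420],None,fx=2.5,fy=2.5))
E
```

```text
[0.486, -0.0857, 0.09] [272.4 212.7]
[0.425, -0.207, 0.106] [123.4 145.1]
[0.4254, 0.0074, 0.075] [379.3 141.1]
t 7.18 tcp [ 0.4884 -0.0787  0.2097] z-axis [ 0.  0. -1.] yaw -0.001 delta [ 0.25 -0.7  14.97]
```

View pics/crop4.png

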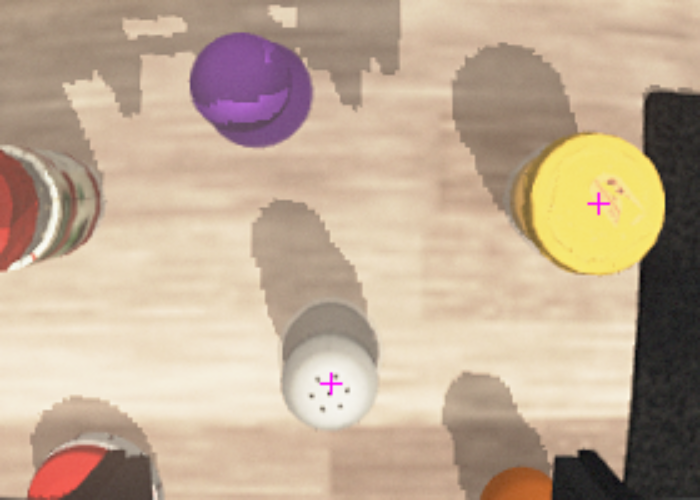

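The salt dome is at my mark (crop (330,383)) and so is the yellow lid (598,204). Grasping the salt.

Call:
arm_command([
  [0,0,0,0.2,-0.75,4,-1],
  [0,0,0,0.2,-0.75,8,-1],
  [0,0,0,0.2,-0.75,12,-1],
  [0,0,0,0.2,-0.75,15.2,-1],
  [0,0,0,0.2,-0.75,15.2,-1],
  [0,0,0,0.2,-0.75,15.2,-1],
  [0,0,0,0.2,-0.75,15.2,1],
  [0,0,0,0.2,-0.75,15.2,1],
])

```text
time_s: 7.85
tcp_pos: [0.4885, -0.0859, 0.0601]
ee_rot: [[-1.0, -0.0, 0.005], [-0.0, 1.0, 0.0], [-0.005, 0.0, -1.0]]
wrist_force: [0.1, -0.6, 0.2]
gripper_width: 0.916
gripper_force: 0.0
```

Call:
arm_command([
  [0,0,0,0,0,0,1],
  [0,0,0,0,0,0,1],
  [0,0,0,0,0,0,1],
  [0,0,0,0,0,0,1],
  [0,0,0,0,0,0,1],
  [0,0,0,0,0,0,1],
])

```text
time_s: 8.35
tcp_pos: [0.4863, -0.0867, 0.0577]
ee_rot: [[-1.0, 0.001, 0.0], [0.001, 1.0, 0.0], [-0.0, 0.0, -1.0]]
wrist_force: [0.2, -0.8, 0.5]
gripper_width: 0.479
gripper_force: 0.4
```

Call:
arm_command([
  [0,0,0,0,0,0,1],
  [0,0,0,0,0,0,1],
  [0,0,0,0,0,0,1],
])

```text
time_s: 8.6
tcp_pos: [0.4864, -0.0868, 0.0576]
ee_rot: [[-1.0, 0.001, -0.0], [0.001, 1.0, -0.0], [0.0, -0.0, -1.0]]
wrist_force: [-0.9, -1.2, 0.7]
gripper_width: 0.438
gripper_force: 29.8
```

Call:
arm_command([
  [0,0,0,0,0,-2,1],
  [0,0,0,0,0,-6,1],
  [0,0,0,0,0,-10,1],
  [0,0,0,0,0,-14,1],
  [0,0,0,0,0,-18,1],
  [0,0,0,0.2,4,-18,1],
  [0,0,0,0.4,8,-18,1],
  [0,0,0,0.6,12,-18,1],
])

```text
time_s: 9.27
tcp_pos: [0.4801, 0.0343, 0.2381]
ee_rot: [[-1.0, 0.004, 0.001], [0.004, 1.0, 0.001], [-0.001, 0.001, -1.0]]
wrist_force: [1.6, 0.1, -1.9]
gripper_width: 0.438
gripper_force: 29.6
```

Call:
arm_command([
  [0,0,0,0.3,4,0,1],
  [0,0,0,0.6,8,0,1],
  [0,0,0,0.9,12,0,1],
  [0,0,0,1.2,16,0,1],
  [0,0,0,1.5,20,0,1],
  [0,0,0,1.8,24,0,1],
  [0,0,0,2.1,28,0,1],
  [0,0,0,2.4,32,0,1],
])

```text
time_s: 9.93
tcp_pos: [0.456, 0.3552, 0.237]
ee_rot: [[-1.0, 0.001, -0.001], [0.001, 1.0, -0.0], [0.001, -0.0, -1.0]]
wrist_force: [0.5, -0.3, 0.1]
gripper_width: 0.432
gripper_force: 29.6
```

```bash
python3 -c "
from h import *
go(.4570,.3934,.2)"
```

```text
t 9.93 tcp [0.456  0.3552 0.237 ] z-axis [-0.001 -0.    -1.   ] yaw -0.001 delta [-0.1   3.82  3.7 ]
```

Call:
arm_command([
  [0,0,0,-0.1,3.8,1,1],
  [0,0,0,-0.1,3.8,3.7,1],
  [0,0,0,-0.1,3.8,3.7,1],
  [0,0,0,-0.1,3.8,3.7,1],
  [0,0,0,-0.1,3.8,3.7,1],
])

```text
time_s: 10.35
tcp_pos: [0.4583, 0.3909, 0.2012]
ee_rot: [[-1.0, 0.001, 0.001], [0.001, 1.0, -0.0], [-0.001, -0.0, -1.0]]
wrist_force: [0.3, -0.3, -0.8]
gripper_width: 0.439
gripper_force: 29.6
```

```bash
python3 w.py w4 .4570,.3934,.033 .4595,.234,.068 .4595,.234,.140
python3 -c "
from h import *
go(.4570,.3934,.091)
s=sense();print(s['gripper_width'],s['wrist_force'])"
```

```text
[0.457, 0.3934, 0.033] [282.9 201.8]
[0.4595, 0.234, 0.068] [116.5 213.1]
[0.4595, 0.234, 0.14] [ 75.4 235.7]
t 10.4 tcp [0.4586 0.3909 0.202 ] z-axis [ 0.001  0.001 -1.   ] yaw -0.002 delta [ 0.18  0.23 11.1 ]
0.43474010440534033 [ 0.16690831 -0.37110663 -0.30374713]
```

View pics/w4.png

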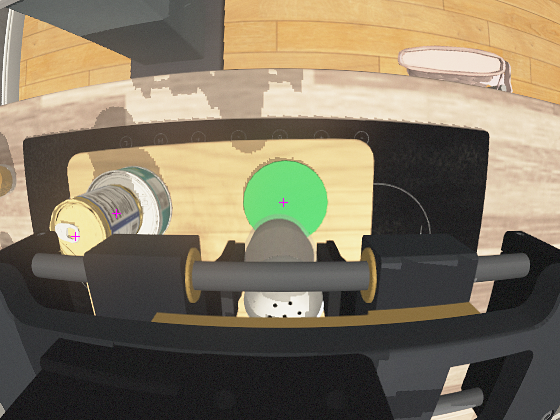

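The tin stands central on the flat tin (lid 81,230). The green coaster is centred at (285,202) and the shaker is held upright. Lowering the salt.

Call:
arm_command([
  [0,0,0,0.15,0.3,4,1],
  [0,0,0,0.15,0.3,8,1],
  [0,0,0,0.15,0.3,10,1],
  [0,0,0,0.15,0.3,10.6,1],
  [0,0,0,0.15,0.3,10.8,1],
  [0,0,0,0.15,0.3,11.0,1],
  [0,0,0,0.15,0.3,11.1,1],
  [0,0,0,0.15,0.3,11.1,1],
])

```text
time_s: 11.07
tcp_pos: [0.4573, 0.3952, 0.0916]
ee_rot: [[-1.0, 0.001, 0.002], [0.001, 1.0, 0.003], [-0.002, 0.003, -1.0]]
wrist_force: [-0.5, 0.5, -0.0]
gripper_width: 0.437
gripper_force: 29.6
```

Call:
arm_command([
  [0,0,0,0,0,0,1],
  [0,0,0,0,0,0,1],
  [0,0,0,0,0,0,1],
])

```text
time_s: 11.32
tcp_pos: [0.4566, 0.3947, 0.0903]
ee_rot: [[-1.0, 0.001, 0.001], [0.001, 1.0, 0.001], [-0.001, 0.001, -1.0]]
wrist_force: [0.1, -1.1, -0.5]
gripper_width: 0.442
gripper_force: 29.6
```

Call:
arm_command([
  [0,0,0,0,-0.1,0.1,1],
  [0,0,0,0,-0.1,0.1,1],
  [0,0,0,0,-0.1,0.1,1],
])

```text
time_s: 11.57
tcp_pos: [0.4571, 0.3945, 0.0902]
ee_rot: [[-1.0, 0.0, 0.002], [0.0, 1.0, 0.003], [-0.002, 0.003, -1.0]]
wrist_force: [-1.9, -0.0, 5.9]
gripper_width: 0.437
gripper_force: 30.0
```

Call:
arm_command([
  [0,0,0,0,0,0,0.2],
  [0,0,0,0,0,0,-0.5],
  [0,0,0,0,0,0,-1],
  [0,0,0,0,0,0,-1],
  [0,0,0,0,0,0,-1],
  [0,0,0,0,0,0,-1],
  [0,0,0,0,0,0,-1],
  [0,0,0,0,0,-3,-1],
])

```text
time_s: 12.23
tcp_pos: [0.4537, 0.3903, 0.1128]
ee_rot: [[-1.0, 0.003, -0.009], [0.003, 1.0, -0.01], [0.009, -0.01, -1.0]]
wrist_force: [-0.2, -0.4, -0.6]
gripper_width: 0.885
gripper_force: 0.0
```

Call:
arm_command([
  [0,0,0,0,0,-4,-1],
  [0,0,0,0,0,-8,-1],
  [0,0,0,0,0,-12,-1],
  [0,0,0,0,-4,-12,-1],
  [0,0,0,0,-8,-12,-1],
  [0,0,0,0,-12,-12,-1],
  [0,0,0,0,-16,-12,-1],
  [0,0,0,0,-20,-12,-1],
])

```text
time_s: 12.9
tcp_pos: [0.4557, 0.1916, 0.2386]
ee_rot: [[-1.0, 0.001, 0.0], [0.001, 1.0, 0.0], [-0.0, 0.0, -1.0]]
wrist_force: [0.8, -0.7, -0.1]
gripper_width: 0.999
gripper_force: 0.0
```

Call:
arm_command([
  [0,0,0,0.5,-4,0,-1],
  [0,0,0,1,-8,0,-1],
  [0,0,0,1.5,-12,0,-1],
  [0,0,0,2,-15,1,-1],
  [0,0,0,3,-18,2,-1],
  [0,0,0,3.2,-18.7,3,-1],
  [0,0,0,3.2,-18.7,3,-1],
  [0,0,0,3.2,-18.7,3,-1],
])

```text
time_s: 13.57
tcp_pos: [0.424, 0.0061, 0.2086]
ee_rot: [[-1.0, 0.002, -0.0], [0.002, 1.0, -0.0], [0.0, -0.0, -1.0]]
wrist_force: [0.6, 0.2, -1.0]
gripper_width: 0.999
gripper_force: 0.0
```

```bash
python3 w.py w5 .4254,.0074,.075 .425,-.207,.106
python3 - <<'E'
from h import *
import pickle
go(.4254,.0074,.06); s=sense(); print(s["gripper_width"])
c=pickle.load(open("w.pkl","rb")); hsv=cv2.cvtColor(c["pixels"],cv2.COLOR_BGR2HSV)
def f(m,z,n):
    cs=max(cv2.findContours(m,cv2.RETR_EXTERNAL,cv2.CHAIN_APPROX_NONE)[0],key=cv2.contourArea)
    p,r=cv2.minEnclosingCircle(cs); print(n,np.round(p,1),round(r,1),np.round(onplane(c,*p,z,True),4))
m=cv2.inRange(hsv,(18,120,120),(35,255,255)); m[230:]=0; f(m,.075,"yellow")
m=cv2.inRange(hsv,(0,130,90),(6,255,255))|cv2.inRange(hsv,(174,130,90),(180,255,255)); m[230:]=0; f(m,.106,"spice")
E
```

```text
[0.4254, 0.0074, 0.075] [281.7 213. ]
[0.425, -0.207, 0.106] [ 54.  221.1]
t 13.62 tcp [0.4247 0.0068 0.2091] z-axis [ 0.001  0.    -1.   ] yaw -0.001 delta [-0.06  0.06 14.91]
0.9979965596819864
yellow [466.5  69.5] 98.0 [0.2861 0.1822 0.075 ]
spice [ 59.5 216.5] 23.5 [ 0.4206 -0.1988  0.106 ]
```

View pics/w5.png

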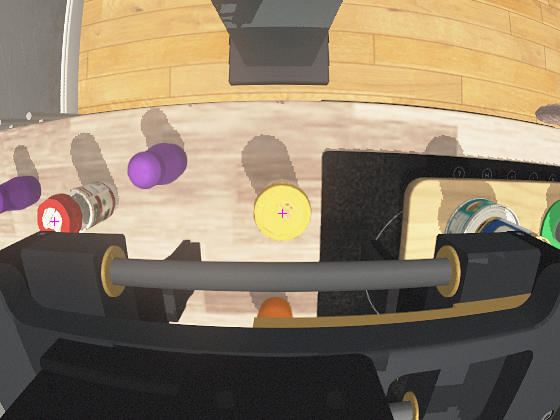

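The yellow lid is centred at (282,212), on my mark. Grasping it.

Call:
arm_command([
  [0,0,0,0,0.05,4,-1],
  [0,0,0,0,0.05,8,-1],
  [0,0,0,0,0.05,12,-1],
  [0,0,0,0,0.05,14.9,-1],
  [0,0,0,0,0.05,14.9,-1],
  [0,0,0,0,0.05,14.9,-1],
  [0,0,0,0,0.05,14.9,1],
  [0,0,0,0,0.05,14.9,1],
])

```text
time_s: 14.28
tcp_pos: [0.426, 0.008, 0.0617]
ee_rot: [[-1.0, 0.0, 0.005], [0.0, 1.0, 0.002], [-0.005, 0.002, -1.0]]
wrist_force: [-0.1, -0.3, 0.1]
gripper_width: 0.919
gripper_force: 0.0
```

Call:
arm_command([
  [0,0,0,0,0,0,1],
  [0,0,0,0,0,0,1],
  [0,0,0,0,0,0,1],
  [0,0,0,0,0,0,1],
  [0,0,0,0,0,0,1],
  [0,0,0,0,0,0,1],
  [0,0,0,0,0,0,1],
])

```text
time_s: 14.87
tcp_pos: [0.4242, 0.007, 0.0599]
ee_rot: [[-1.0, 0.001, 0.0], [0.001, 1.0, 0.0], [-0.0, 0.0, -1.0]]
wrist_force: [-1.5, 0.0, 3.5]
gripper_width: 0.537
gripper_force: 30.0
```

Call:
arm_command([
  [0,0,0,0,0,-2,1],
  [0,0,0,0,0,-6,1],
  [0,0,0,0,0,-10,1],
  [0,0,0,0,0,-14,1],
  [0,0,0,0,0,-18,1],
  [0,0,0,-2,3,-18,1],
  [0,0,0,-4,6,-18,1],
  [0,0,0,-6,9,-18,1],
])

```text
time_s: 15.53
tcp_pos: [0.4842, 0.0977, 0.2403]
ee_rot: [[-1.0, 0.003, 0.001], [0.003, 1.0, 0.001], [-0.001, 0.001, -1.0]]
wrist_force: [0.4, -0.8, -2.0]
gripper_width: 0.535
gripper_force: 30.0
```

Call:
arm_command([
  [0,0,0,-2,3.2,0,1],
  [0,0,0,-4,6.4,0,1],
  [0,0,0,-6,9.6,0,1],
  [0,0,0,-8,12.5,0,1],
  [0,0,0,-8.5,13.8,0,1],
  [0,0,0,-8.5,13.8,2,1],
  [0,0,0,-8.5,13.8,4,1],
  [0,0,0,-8.5,13.8,4,1],
])

```text
time_s: 16.2
tcp_pos: [0.5662, 0.2336, 0.1938]
ee_rot: [[-1.0, 0.002, -0.01], [0.002, 1.0, -0.005], [0.01, -0.005, -1.0]]
wrist_force: [-1.4, -0.7, -3.7]
gripper_width: 0.533
gripper_force: 30.0
```

```bash
python3 w.py w6 .5695,.2354,.033 .4595,.234,.140 .5667,.3954,.033 .457,.394,.123
python3 - <<'E'
from h import *
go(.5695,.2354,.093); s=sense(); print(s["gripper_width"],s["wrist_force"])
E
```

```text
[0.5695, 0.2354, 0.033] [283.  209.9]
[0.4595, 0.234, 0.14] [281.   70.7]
[0.5667, 0.3954, 0.033] [437.  207.4]
[0.457, 0.394, 0.123] [492.3  91.6]
t 16.25 tcp [0.5674 0.2337 0.1963] z-axis [-0.007 -0.004 -1.   ] yaw -0.002 delta [-0.28  0.21 10.33]
0.5351546863115907 [-0.70580077  0.57746986 -1.81199074]
```

View pics/w6.png

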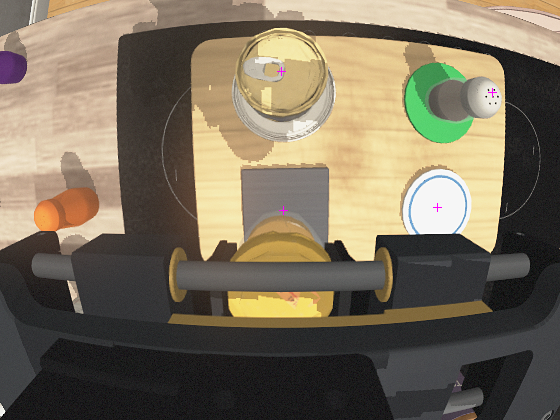

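Slate is centred at (284,210), matching its mark. The tin on the flat tin, the salt on green and the empty white coaster (437,206) all look right. Lowering the yellow jar.

Call:
arm_command([
  [0,0,0,0,0.1,3,1],
  [0,0,0,0,0.1,7,1],
  [0,0,0,0,0.1,9,1],
  [0,0,0,0,0.1,9.8,1],
  [0,0,0,0,0.1,10.2,1],
  [0,0,0,0,0.1,10.5,1],
  [0,0,0,0,0.1,10.6,1],
  [0,0,0,0,0.1,10.6,1],
])

```text
time_s: 16.92
tcp_pos: [0.5702, 0.2363, 0.0953]
ee_rot: [[-1.0, 0.001, 0.003], [0.001, 1.0, 0.002], [-0.003, 0.002, -1.0]]
wrist_force: [-0.3, 0.5, -2.3]
gripper_width: 0.534
gripper_force: 30.0
```

Call:
arm_command([
  [0,0,0,0,0,0,1],
  [0,0,0,0,0,0,1],
  [0,0,0,0,0,0,1],
])

```text
time_s: 17.17
tcp_pos: [0.5695, 0.236, 0.0944]
ee_rot: [[-1.0, 0.001, 0.001], [0.001, 1.0, 0.001], [-0.001, 0.001, -1.0]]
wrist_force: [-0.4, -0.0, -2.5]
gripper_width: 0.537
gripper_force: 30.0
```

Call:
arm_command([
  [0,0,0,0,0,0.1,1],
  [0,0,0,0,0,0.15,1],
  [0,0,0,0,0,0.15,1],
  [0,0,0,0,0,0.15,1],
])

```text
time_s: 17.5
tcp_pos: [0.5695, 0.2359, 0.0925]
ee_rot: [[-1.0, 0.001, 0.001], [0.001, 1.0, 0.0], [-0.001, 0.0, -1.0]]
wrist_force: [-0.8, 0.5, 1.6]
gripper_width: 0.538
gripper_force: 30.0
```

Call:
arm_command([
  [0,0,0,0,0,0,0.2],
  [0,0,0,0,0,0,-0.5],
  [0,0,0,0,0,0,-1],
  [0,0,0,0,0,0,-1],
  [0,0,0,0,0,0,-1],
  [0,0,0,0,0,0,-1],
  [0,0,0,0,0,-3,-1],
  [0,0,0,0,0,-7,-1],
])

```text
time_s: 18.17
tcp_pos: [0.567, 0.2344, 0.1586]
ee_rot: [[-1.0, 0.002, -0.008], [0.002, 1.0, -0.005], [0.008, -0.005, -1.0]]
wrist_force: [1.2, 0.2, 0.5]
gripper_width: 0.96
gripper_force: 0.0
```

Call:
arm_command([
  [0,0,0,0,0,-4,-1],
  [0,0,0,0,0,-8,-1],
  [0,0,0,1,-4,-8,-1],
  [0,0,0,2.2,-8,-8,-1],
  [0,0,0,3.4,-11.8,-8,-1],
  [0,0,0,4.6,-15.6,-8,-1],
  [0,0,0,5.8,-19.4,-8,-1],
  [0,0,0,7,-23.2,-8,-1],
])

```text
time_s: 18.83
tcp_pos: [0.4979, 0.0022, 0.2422]
ee_rot: [[-1.0, 0.001, 0.0], [0.001, 1.0, 0.0], [-0.0, 0.0, -1.0]]
wrist_force: [0.8, -0.4, -0.5]
gripper_width: 1.0
gripper_force: 0.0
```

Call:
arm_command([
  [0,0,0,1.2,-3.8,0,-1],
  [0,0,0,2.4,-7.6,0,-1],
  [0,0,0,3.6,-11.4,0,-1],
  [0,0,0,5,-15,0,-1],
  [0,0,0,6,-18.5,0,-1],
  [0,0,0,7.3,-21,0,-1],
  [0,0,0,7.3,-21,0,-1],
  [0,0,0,7.3,-21,0,-1],
])

```text
time_s: 19.5
tcp_pos: [0.4249, -0.2072, 0.242]
ee_rot: [[-1.0, 0.004, 0.0], [0.004, 1.0, 0.0], [-0.0, 0.0, -1.0]]
wrist_force: [-0.6, -0.0, -0.4]
gripper_width: 1.0
gripper_force: 0.0
```

```bash
python3 w.py w7 .425,-.207,.106 .5567,-.1933,.048
python3 - <<'E'
from h import *
import pickle
go(.425,-.207,.075)
c=pickle.load(open("w.pkl","rb")); hsv=cv2.cvtColor(c["pixels"],cv2.COLOR_BGR2HSV)
m=cv2.inRange(hsv,(0,130,90),(6,255,255))|cv2.inRange(hsv,(174,130,90),(180,255,255)); k=np.zeros_like(m); k[150:260,200:360]=255; m&=k
cs=max(cv2.findContours(m,cv2.RETR_EXTERNAL,cv2.CHAIN_APPROX_NONE)[0],key=cv2.contourArea)
p,r=cv2.minEnclosingCircle(cs); print(np.round(p,1),round(r,1),np.round(onplane(c,*p,.106,True),4))
E
```

```text
[0.425, -0.207, 0.106] [280.4 210.8]
[0.5567, -0.1933, 0.048] [292.4 307.3]
t 19.55 tcp [ 0.4255 -0.2064  0.2421] z-axis [ 0.  0. -1.] yaw -0.003 delta [ 0.06 -0.06 16.71]
[278.1 207.8] 25.8 [ 0.4223 -0.209   0.106 ]
```

View pics/w7.png

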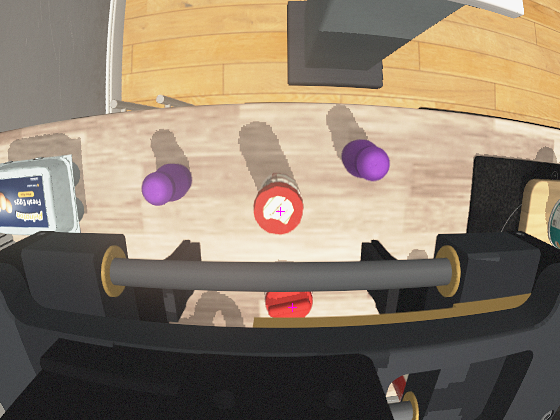

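The red cap is at (278,208), 2 mm from my mark. The timer at (291,303) is undisturbed. Grasping the spice jar.

Call:
arm_command([
  [0,0,0,0.15,-0.1,4,-1],
  [0,0,0,0.15,-0.1,8,-1],
  [0,0,0,0.15,-0.1,12,-1],
  [0,0,0,0.15,-0.1,15.5,-1],
  [0,0,0,0.15,-0.1,16.5,-1],
  [0,0,0,0.15,-0.1,16.5,-1],
  [0,0,0,0.15,-0.1,16.5,-1],
  [0,0,0,0.15,-0.1,16.5,1],
])

```text
time_s: 20.22
tcp_pos: [0.4258, -0.2067, 0.0783]
ee_rot: [[-1.0, -0.001, 0.003], [-0.001, 1.0, -0.001], [-0.003, -0.001, -1.0]]
wrist_force: [0.1, -0.7, 0.5]
gripper_width: 0.975
gripper_force: 0.0
```

Call:
arm_command([
  [0,0,0,0,0,0,1],
  [0,0,0,0,0,0,1],
  [0,0,0,0,0,0,1],
  [0,0,0,0,0,0,1],
  [0,0,0,0,0,0,1],
  [0,0,0,0,0,0,1],
  [0,0,0,0,0,0,1],
  [0,0,0,0,0,0,1],
])

```text
time_s: 20.88
tcp_pos: [0.4243, -0.2072, 0.0772]
ee_rot: [[-1.0, 0.001, 0.0], [0.001, 1.0, -0.0], [-0.0, -0.0, -1.0]]
wrist_force: [-0.7, -0.6, 1.6]
gripper_width: 0.503
gripper_force: 30.0
```

Call:
arm_command([
  [0,0,0,0,0,-2,1],
  [0,0,0,0,0,-6,1],
  [0,0,0,0,0,-10,1],
  [0,0,0,0,0,-14,1],
  [0,0,0,0,0,-18,1],
  [0,0,0,-1,4,-18,1],
  [0,0,0,-2,8,-18,1],
  [0,0,0,-3,12,-18,1],
])

```text
time_s: 21.55
tcp_pos: [0.454, -0.0862, 0.2576]
ee_rot: [[-1.0, 0.004, 0.001], [0.004, 1.0, 0.001], [-0.001, 0.001, -1.0]]
wrist_force: [0.9, 0.9, -2.5]
gripper_width: 0.51
gripper_force: 30.0
```

Call:
arm_command([
  [0,0,0,-1,4,0,1],
  [0,0,0,-2,8,0,1],
  [0,0,0,-3,12,0,1],
  [0,0,0,-4,16,0,1],
  [0,0,0,-5,20,0,1],
  [0,0,0,-6,24,0,1],
  [0,0,0,-7,28,0,1],
  [0,0,0,-8,32,0,1],
])

```text
time_s: 22.22
tcp_pos: [0.5344, 0.2347, 0.2564]
ee_rot: [[-1.0, 0.001, -0.001], [0.001, 1.0, -0.001], [0.001, -0.001, -1.0]]
wrist_force: [0.2, -0.3, -0.9]
gripper_width: 0.503
gripper_force: 30.0
```

```bash
python3 -c "
from h import *
go(.566,.3955,.21)"
```

```text
t 22.22 tcp [0.5344 0.2347 0.2564] z-axis [-0.001 -0.001 -1.   ] yaw -0.001 delta [-3.15 16.08  4.62]
```

Call:
arm_command([
  [0,0,0,-0.8,4,0,1],
  [0,0,0,-1.6,8,0,1],
  [0,0,0,-2.4,12,0,1],
  [0,0,0,-3.1,16,0,1],
  [0,0,0,-3.1,16.1,2,1],
  [0,0,0,-3.1,16.1,4,1],
  [0,0,0,-3.1,16.1,4,1],
  [0,0,0,-3.1,16.1,4,1],
])

```text
time_s: 22.88
tcp_pos: [0.5653, 0.3932, 0.215]
ee_rot: [[-1.0, 0.001, -0.003], [0.001, 1.0, -0.004], [0.003, -0.004, -1.0]]
wrist_force: [0.3, 0.4, -0.7]
gripper_width: 0.504
gripper_force: 30.0
```

```bash
python3 w.py w8 .566,.3955,.033 .457,.394,.123 .4595,.234,.14 .5695,.236,.108
python3 - <<'E'
from h import *
go(.566,.3955,.110); s=sense(); print(s["gripper_width"],s["wrist_force"])
E
```

```text
[0.566, 0.3955, 0.033] [283.1 201.6]
[0.457, 0.394, 0.123] [281.7  78.1]
[0.4595, 0.234, 0.14] [73.1 96.1]
[0.5695, 0.236, 0.108] [104.1 223.7]
t 22.93 tcp [0.5661 0.3935 0.2171] z-axis [-0.    -0.001 -1.   ] yaw -0.001 delta [1.000e-02 2.200e-01 1.071e+01]
0.5050197946279581 [ 0.26272582 -0.58149531 -0.07841881]
```

View pics/w8.png

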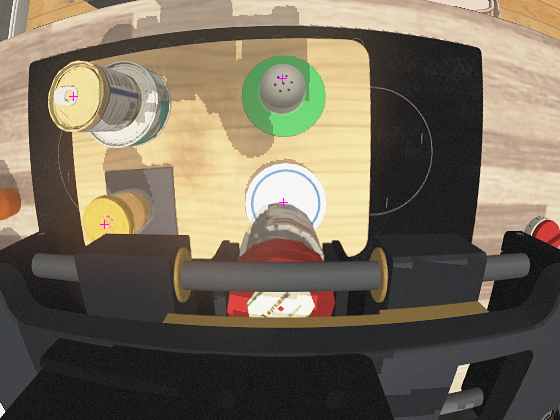

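White is centred at (285,201), about 1.5 mm left of my mark. The spice jar hangs upright above it and the other three look right. Lowering.

Call:
arm_command([
  [0,0,0,0,0.2,3,1],
  [0,0,0,0,0.2,7,1],
  [0,0,0,0,0.2,9,1],
  [0,0,0,0,0.2,9.8,1],
  [0,0,0,0,0.2,10.2,1],
  [0,0,0,0,0.2,10.5,1],
  [0,0,0,0,0.2,10.5,1],
  [0,0,0,0,0.2,10.5,1],
])

```text
time_s: 23.6
tcp_pos: [0.5669, 0.3965, 0.1143]
ee_rot: [[-1.0, 0.001, 0.003], [0.001, 1.0, 0.003], [-0.003, 0.003, -1.0]]
wrist_force: [0.1, 0.0, -1.3]
gripper_width: 0.506
gripper_force: 30.0
```

Call:
arm_command([
  [0,0,0,0,0,0,1],
  [0,0,0,0,0,0,1],
])

```text
time_s: 23.77
tcp_pos: [0.5664, 0.3962, 0.1135]
ee_rot: [[-1.0, 0.001, 0.002], [0.001, 1.0, 0.002], [-0.002, 0.002, -1.0]]
wrist_force: [-0.3, 0.9, -1.6]
gripper_width: 0.506
gripper_force: 30.0
```

Call:
arm_command([
  [0,0,0,0,0,0.2,1],
  [0,0,0,0,0,0.3,1],
  [0,0,0,0,0,0.35,1],
  [0,0,0,0,0,0.35,1],
  [0,0,0,0,0,0.35,1],
])

```text
time_s: 24.18
tcp_pos: [0.5662, 0.3959, 0.1098]
ee_rot: [[-1.0, 0.001, 0.001], [0.001, 1.0, 0.001], [-0.001, 0.001, -1.0]]
wrist_force: [-1.1, -0.7, 5.4]
gripper_width: 0.504
gripper_force: 30.0
```

Call:
arm_command([
  [0,0,0,0,0,0,0.2],
  [0,0,0,0,0,0,-0.5],
  [0,0,0,0,0,0,-1],
  [0,0,0,0,0,0,-1],
  [0,0,0,0,0,0,-1],
  [0,0,0,0,0,0,-1],
  [0,0,0,0,0,-3,-1],
  [0,0,0,0,0,-7,-1],
])

```text
time_s: 24.85
tcp_pos: [0.564, 0.3941, 0.1741]
ee_rot: [[-1.0, 0.002, -0.008], [0.002, 1.0, -0.007], [0.008, -0.007, -1.0]]
wrist_force: [1.0, 1.0, -0.3]
gripper_width: 0.943
gripper_force: 0.0
```

Call:
arm_command([
  [0,0,0,0,0,-4,-1],
  [0,0,0,0,0,-8,-1],
  [0,0,0,1,-4,-8,-1],
  [0,0,0,2.2,-8,-8,-1],
  [0,0,0,3.4,-11.8,-8,-1],
  [0,0,0,4.6,-15.6,-8,-1],
  [0,0,0,5.8,-19.4,-8,-1],
  [0,0,0,7,-23.2,-8,-1],
])

```text
time_s: 25.52
tcp_pos: [0.4947, 0.1621, 0.2585]
ee_rot: [[-1.0, 0.001, 0.0], [0.001, 1.0, 0.0], [-0.0, 0.0, -1.0]]
wrist_force: [1.4, -0.2, 0.0]
gripper_width: 0.999
gripper_force: 0.0
```

Call:
arm_command([
  [0,0,0,0.5,-4,0,-1],
  [0,0,0,1,-8,0,-1],
  [0,0,0,1.5,-12,0,-1],
  [0,0,0,2,-16,0,-1],
  [0,0,0,2.5,-20,0,-1],
  [0,0,0,3,-24,0,-1],
  [0,0,0,3.5,-28,0,-1],
  [0,0,0,4,-32,0,-1],
])

```text
time_s: 26.18
tcp_pos: [0.4546, -0.1579, 0.2589]
ee_rot: [[-1.0, 0.001, 0.001], [0.001, 1.0, 0.0], [-0.001, 0.0, -1.0]]
wrist_force: [0.7, 0.3, 0.5]
gripper_width: 1.003
gripper_force: 0.0
```

Call:
arm_command([
  [0,0,0,0,-4,0,-1],
  [0,0,0,0,-8,0,-1],
  [0,0,0,0,-12,0,-1],
  [0,0,0,0,-16,0,-1],
  [0,0,0,0,-20,0,-1],
  [0,0,0,0,-20,0,-1],
  [0,0,0,0,-20,0,-1],
])

```text
time_s: 26.77
tcp_pos: [0.4544, -0.3579, 0.2575]
ee_rot: [[-1.0, 0.005, -0.001], [0.005, 1.0, 0.001], [0.001, 0.001, -1.0]]
wrist_force: [-0.1, 0.5, 0.7]
gripper_width: 0.996
gripper_force: 0.0
```

Run:
```python
from h import *
c=capture("top"); V=c["pixels"].copy()
V=cv2.resize(V[125:265,75:275],None,fx=4,fy=4,interpolation=cv2.INTER_CUBIC)
for p in ((.4595,.234,.14),(.457,.394,.123),(.5695,.236,.108),(.5662,.396,.139)):
    q=proj(c,p); cv2.drawMarker(V,(int((q[0]-75+.5)*4),int((q[1]-125+.5)*4)),(255,0,255),0,12,1)
cv2.imwrite("pics/fin.png",V)
import pickle; pickle.dump(c,open("fin.pkl","wb"))
go(0.4,-.3,.2)
```

```text
t 26.82 tcp [ 0.4545 -0.3566  0.2578] z-axis [-0.001  0.001 -1.   ] yaw -0.003 delta [5.47 5.64 5.79]
```

View pics/fin.png

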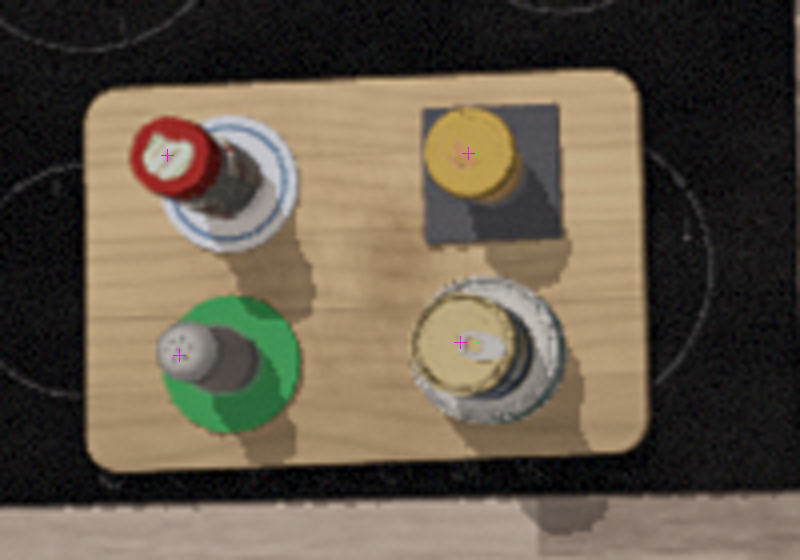

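The final view shows all four standing within a few millimetres of their centres: red cap (175,158), yellow lid (469,152), salt dome (186,351) and tin lid (463,345). The gripper is clear, so I'm handing in.

```bash
python3 -c "
from h import *
print(finish_job())"
```

```text
the job is handed in; nothing more can be done
None
```

I handed the job in at about 27 s: the small tin is on the flat tin, the salt shaker on the green coaster, the yellow-lidded jar on the slate one and the red-capped spice jar on the white one, all upright and within about 4 mm of centre in the last picture; I never reached for the timer, which was still in place when I last saw it.

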